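Ready the covered hotplate

ROBOT

A 7-joint arm with a two-finger parallel gripper is mounted at the origin on a cart in front of the work surface, level with it; the furniture and walls round the work are solid. World frame = base frame: x ahead of the robot, y to its left, z up, the work surface at z = 0. Lengths are in m, angles in rad, forces in N, time in s.
With the tool pointing down it reaches from about 0.4 to 0.85 m from the base axis. Payload 10.4 kg.
Tool frame: the origin (TCP) lies on the centre line of the jaws, within the pads' length; the fingertips stand 17 mm ahead of it and the grasp point (between the pads) lies 2 mm behind it; z points along the fingers, y is the line along which they close (so a half turn about z gives the same grasp; the last joint's range is limited). The gripper opens to 85 mm and grips with 20 to 120 N. Pads are 22 mm wide; open, the fingers measure 114 mm over their backs; the gripper's body (76 mm by 85 mm) begins 54 mm behind the grasp point. The pads swing forward as they close: fully open they stand 13 mm farther back than shut.
Start: joints at [-1.3, 0.332, -0.065, 1.46, 0.022, 1.35, -0.088], TCP at [0.181, 0.598, 0.217] pointing down, gripper open.
Joint ranges: [-2.6, 2.6], [-0.5, 2.12], [-1.47, 1.34], [0.16, 2.42], [-1.27, 4.41], [0.06, 2.06], [-2.6, 2.6]. Speed limits (rad/s): [2.22, 2.22, 2.79, 2.79, 3.14, 3.14, 3.14].

INTERFACE

Orientations are given as a unit quaternion [x, y, z, w].
In Python, from workcell import get_obs, optics, job gives the robot as it stands. The module is installed in compiled form; this text tells all that it offers.
- The arm moves only by the tool send_rows, never from a script. Its argument "plan" is a list that holds one entry, the list of rows, each a list of 7 numbers: the turn, a rotation vector about the tool's x, y, z in units of 1.5 rad (1.0 is 1.5 rad), then the shift along the tool's x, y, z in units of 20 cm (1.0 is 20 cm), then the opening, from 0 (shut) to 1 (fully open). A call has 1 to 20 rows; each row shifts and turns the commanded pose from where the row before left it, along the tool's axes as they then stand; what a row does not reach is not made up. A row lasts 1/12 s, in which the tool goes at most 41.7 mm and 7.16 degrees, less where a joint would pass 70% of its speed; a pose out of reach is approached as far as the arm can. A call with a number of a shift or a turn outside -1 to 1 is refused whole. A call with a gripper value outside its range is refused whole. The fingers move at their own pace and stop on an object; "squeeze" is the grip in N (left out, the last holds). Time passes only in rows, so rows that do not move let the fingers close. It gives the time, the measured TCP pose, the force, the opening and the grip force at its end, in the units of the state.
- get_obs(): the state, without advancing time (a new reading comes with each control period).
- optics.camera(name): name is "scene" or "top" or "wrist"; returns the picture (384x512x3 uint8, red, green, blue); there is no depth.
- optics.get_calibration(name): a dict with "intrinsics" (3x3 intrinsics, pixels), "distortion" ([k1, k2, p1, p2, k3] as OpenCV has them; the pictures are not rectified), "world_from_camera" (4x4, takes a point from camera to world coordinates); the wrist camera has in their place "T_tool_cam" (4x4, takes a point from camera to tool coordinates, whose origin is the TCP and whose axes are the flange's). Camera axes: x right, y up, looking along -z (the intrinsics and any distortion apply to the point x, -y, -z); pixel columns grow to the right and rows downward; lengths in m; the calibration is good to about 2 mm. A picture is of the moment at which its call begins: read the wrist's pose just before it. get_calibration takes no time and is no camera call.
- job.hand_in(): hands the job in; it is judged then, once.
The state is a dict: "clock": time; "joint_pos": joint angles; "joint_velocities": joint speeds; "tau": joint torques, N m; "position": TCP position; "ee_rot": TCP orientation; "ft_force": force on the tool from outside, world axes, zero at the start; "torque": the same for the moment, N m; "grip_width": opening from 0.0 (shut) to 1.0 (fully open); "grasp_force": force on a finger pad.
Only numpy, scipy, OpenCV 4.12 (cv2) and the standard library are available. Lean on these libraries where they do the work, as an engineer would, in place of code of your own. Each camera call takes 0.05 s, during which the arm holds its last target. There are 200 camera calls.

TASK

Get the hotplate ready for cooking: fold its steel cover up so that it stands upright as a splash guard, and swing the heat lever until it points straight at the small metal tab on the scale's rail. Leave the tab where it is, do not shift the tin in front of the hotplate or the spice jar at its right, and let go of everything at the end.

Things in the scene. Friction and masses are not known exactly. Their poses are not given: they have to be found in the camera images.
- hotplate: grey portable hotplate, 180 (x) x 400 (y) x 60 mm high, too heavy to move; origin on the worktop under its centre, x toward its back (away from the robot), y to its left, z up. The round cooking plate with its cover is on the left part, the lever with its scale plate on the right part; the flat deck is 60 mm above the worktop (scale plate 62.5 mm)
- cover (a joint): angle of the flat steel cover (135 x 190 mm, 5 mm thick) about the hinge along its back edge: 0 lying shut, 1.571 upright, 2.1 folded back to its stop. Stiff hinge: it stays at any angle; about 2 to 5 N at the handle moves it
- cover_handle (a point): middle of the cover's handle: a black round bar, 10 mm thick, straight for 116 mm, parallel to the cover's free (front) edge and held 35 mm beyond it by an arm at each end (30 mm gap), so fingers can straddle it from above at any cover angle. 175 mm from the hinge axis. Shut, it is 84 mm above the worktop and 10 mm in front of the hotplate's front face
- cover_hinge (a point): middle of the cover's hinge axis, which runs along the hotplate's y at 84 mm height, 75 mm behind and 90 mm left of the hotplate's centre
- heat_lever (a joint): angle of the heat lever about its upright pivot: 0 pointing to front right (off), 0.95 straight to the front (hotplate's -x), 1.9 to front left; grows clockwise seen from above. It stays where it is left; about 1.5 N at the knob moves it
- lever_knob (a point): top centre of the black upright knob on the lever: a post 16 mm in diameter, its top 118 mm above the worktop, clear for about 38 mm down from there to the flat steel arm; 62 mm from the pivot axis. This frame's x points from pivot to knob
- lever_pivot (a point): top of the lever's hub on its pivot axis, 78 mm above the worktop, 35 mm behind and 120 mm right of the hotplate's centre
- tab (a joint): angle of the tab round the same pivot, with the same zero and direction as the heat lever: the lever points at the tab when the two angles are equal. Stiff (over 6 N to shift); not to be moved
- tab_top (a point): top of the small aluminium tab, 28 mm long (radially), 14 mm wide, that sits on the thin arc-shaped steel rail round the lever's scale, 96 mm from the pivot axis and 79 mm above the worktop. This frame's x points radially outward from the pivot
- tomato_tin: short food tin, 86 mm across, 40 mm high, standing in front of the hotplate's right part; origin under its centre; leave it alone
- herb_jar: spice jar with black cap, 40 mm across, 105 mm high, to the right of the hotplate; origin under its centre; leave it alone

How it is judged:
By the outcome, as a careful person would: the job done as asked, in the order asked, and still so for the second after the job is handed in, with the robot touching nothing.
It also fails if it takes over 48 s, if anything falls off the work surface, if the arm or the gripper's body presses on something with over 40 N, if the wrist force passes 120 N, or if a joint passes its speed limit or range.

## Working session

There is one attempt and no reset: what is moved stays moved. The work goes in short steps, Python scripts to look and compute and a tool call to move; the robot and the scene stay as the last step left them, time stands still between calls to the robot, and variables do not carry over. Pictures are saved under pics/ and viewed, at most 10 in all, crops included, and the job is handed in when it is done.

Besides the shell and the picture viewer there is one more tool, called after ">>>" by a JSON object that holds its "op" and its "data". send_rows: Moves the arm, as the interface text tells. Its arguments: {"type":"object","properties":{"plan":{"type":"array"},"squeeze":{"type":"number"}},"required":["plan"]}

```bash
mkdir -p pics
python3 - <<'E'
from workcell import get_obs, optics
import cv2, numpy as np
s=get_obs(); print({k:np.round(v,3).tolist() for k,v in s.items()})
for n in("scene","top"):
    im=optics.camera(n); cv2.imwrite(f"pics/{n}0.png",im[:,:,::-1])
    c=optics.get_calibration(n); print(n,{k:np.round(v,4).tolist() for k,v in c.items()})
E
```

```text
{'clock': 0.0, 'joint_pos': [-1.3, 0.333, -0.065, 1.461, 0.022, 1.35, -0.088], 'joint_velocities': [-0.0, 0.0, 0.0, -0.0, 0.0, -0.001, 0.002], 'tau': [0.0, -62.542, 0.049, -39.162, 0.016, 0.009, 0.0], 'position': [0.181, 0.598, 0.216], 'ee_rot': [0.146, 0.989, -0.001, -0.0], 'ft_force': [-0.014, 1.155, 0.925], 'torque': [-0.03, -0.007, 0.078], 'grasp_force': 0.0, 'grip_width': 0.999}
scene {'intrinsics': [[436.6965, 0.0, 252.8786], [0.0, 436.6965, 197.4517], [0.0, 0.0, 1.0]], 'distortion': [-0.0981, 0.0, 0.0, 0.0, 0.0], 'world_from_camera': [[0.7492, 0.4566, -0.4798, 0.1151], [-0.6622, 0.5318, -0.5279, -0.5394], [0.0142, 0.7133, 0.7008, 0.7084], [0.0, 0.0, 0.0, 1.0]]}
top {'intrinsics': [[358.4873, 0.0, 251.6586], [0.0, 358.4873, 195.948], [0.0, 0.0, 1.0]], 'distortion': [0.0094, 0.0, 0.0, 0.0, 0.0], 'world_from_camera': [[-0.0233, 0.9898, -0.1409, 0.408], [-0.9996, -0.0256, -0.0142, -0.0688], [-0.0177, 0.1405, 0.9899, 0.9525], [0.0, 0.0, 0.0, 1.0]]}
```

View pics/scene0.png

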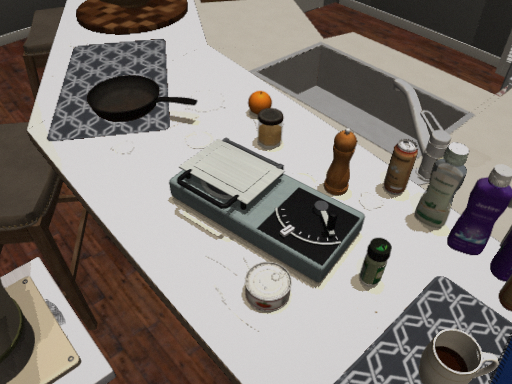

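View pics/top0.png

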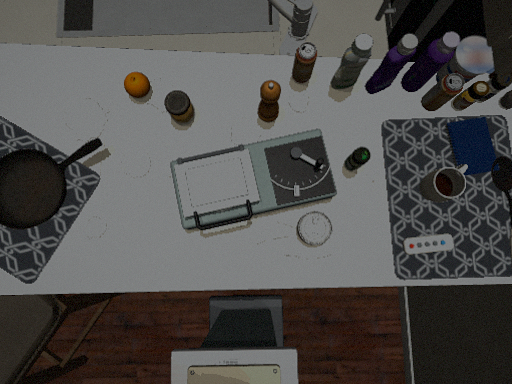

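The pictures show the hotplate at about (172–335, 130–227) in top. The cover handle is near (222,215), the lever pivot near (297,153), the knob near (320,166) and the tab near (297,189). I'll enlarge both views to pick points.

```bash
cat > h.py <<'E'
import cv2, numpy as np
from workcell import get_obs, optics
def ray(n,uv):
    c=optics.get_calibration(n); K=np.array(c["intrinsics"]);T=np.array(c["world_from_camera"])
    p=cv2.undistortPoints(np.array([[uv]],float),K,np.array(c["distortion"]))[0,0]
    d=T[:3,:3]@np.array([p[0],-p[1],-1]); return T[:3,3],d/np.linalg.norm(d)
def onz(n,uv,z):
    o,d=ray(n,uv); return o+d*(z-o[2])/d[2]
def tri(a,b):
    (o1,d1),(o2,d2)=ray("top",a),ray("scene",b)
    s=np.linalg.lstsq(np.c_[d1,-d2],o2-o1,rcond=None)[0]
    p,q=o1+s[0]*d1,o2+s[1]*d2; return (p+q)/2,np.linalg.norm(p-q)
def proj(n,P):
    c=optics.get_calibration(n); T=np.linalg.inv(np.array(c["world_from_camera"])); q=(T[:3,:3]@np.array(P).T).T+T[:3,3]
    return cv2.projectPoints(q*[1,-1,-1],np.zeros(3),np.zeros(3),np.array(c["intrinsics"]),np.array(c["distortion"]))[0][:,0]
E
python3 - <<'E'
import cv2
def crop(f,x0,x1,y0,y1,k,o):
    im=cv2.imread(f)[y0:y1,x0:x1]; im=cv2.resize(im,None,fx=k,fy=k,interpolation=cv2.INTER_CUBIC)
    for x in range((x0+19)//20*20,x1,20): cv2.line(im,(int((x-x0+.5)*k),0),(int((x-x0+.5)*k),8),(0,0,255),1); cv2.putText(im,str(x),(int((x-x0)*k)-8,20),0,.4,(0,0,255))
    for y in range((y0+19)//20*20,y1,20): cv2.line(im,(0,int((y-y0+.5)*k)),(8,int((y-y0+.5)*k)),(0,0,255),1); cv2.putText(im,str(y),(10,int((y-y0)*k)+6),0,.4,(0,0,255))
    cv2.imwrite(o,im)
crop("pics/top0.png",165,345,120,250,4.4,"pics/topc.png")
crop("pics/scene0.png",160,370,130,290,3.7,"pics/scenec.png")
E
```

```text
(no output)
```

View pics/topc.png

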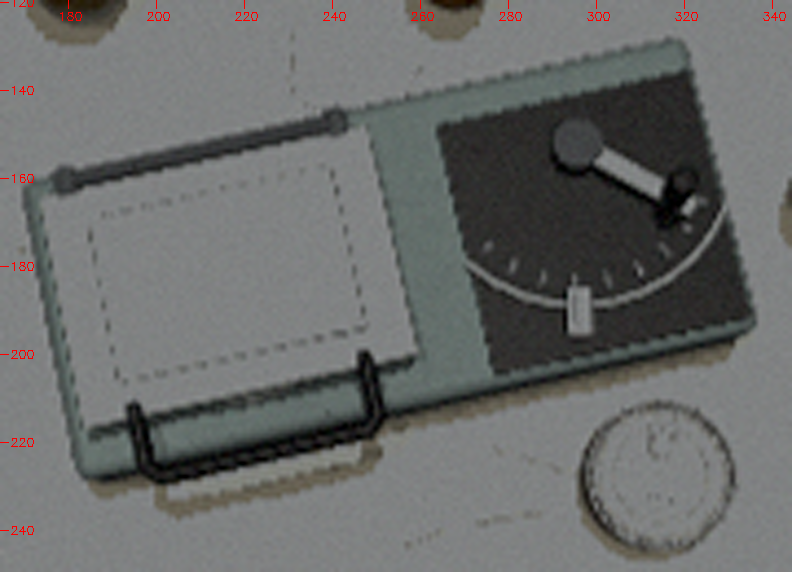

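View pics/scenec.png

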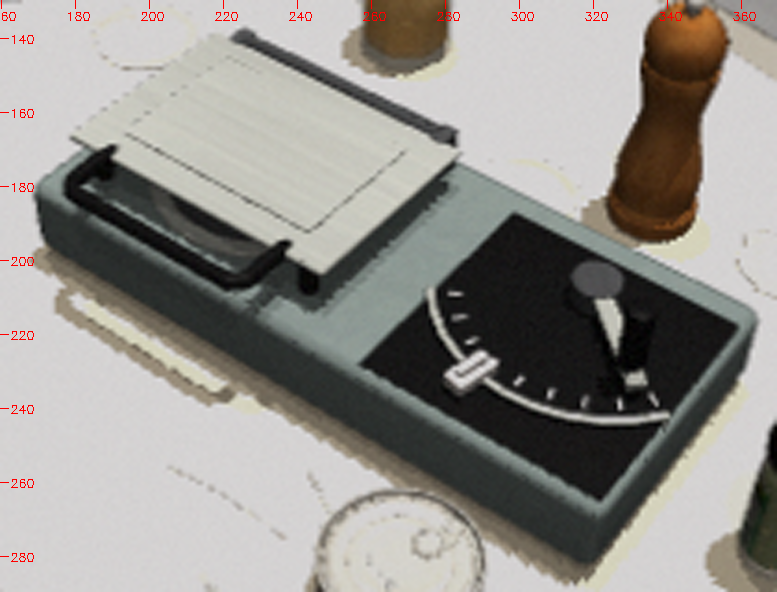

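Run:
```python
from h import *
np.set_printoptions(precision=4,suppress=True)
t=lambda x,y:(x/4.4+164.5,y/4.4+119.5)
s=lambda x,y:(x/3.7+159.5,y/3.7+129.5)
for nm,a,b,z in [("hub",(576,145),(598,280),.078),("knob",(684,180),(640,318),.118),("tab",(580,311),(471,368),.079),
 ("hingeL",(65,180),(243,36),.084),("hingeR",(336,121),(448,135),.084),("hL",(157,475),(72,187),.084),("hR",(377,425),(238,282),.084)]:
    print(nm,*tri(t(*a),s(*b)),onz("top",t(*a),z)[:2],onz("scene",s(*b),z)[:2])
C=[onz("top",t(*p),.06) for p in [(28,188),(683,40),(752,322),(85,475)]]  # BL BR FR FL
C=np.array(C)[:,:2];print(C,[np.linalg.norm(C[i]-C[(i+1)%4]) for i in range(4)],C.mean(0))
im=cv2.imread("pics/top0.png")
print("tin",onz("top",t(658,477),.04)[:2],"jar",onz("top",(361,154),.105)[:2])
```

```text
hub [ 0.6409 -0.1689  0.0732] 0.0005674782793963167 [ 0.6394 -0.1681] [ 0.6372 -0.1718]
knob [ 0.6095 -0.2222  0.1078] 0.0018143872852002222 [ 0.6078 -0.221 ] [ 0.6002 -0.2272]
tab [ 0.5449 -0.1672  0.0697] 0.0007937239717302807 [ 0.5438 -0.1664] [ 0.5383 -0.1724]
hingeL [0.6255 0.1228 0.0816] 0.0015317531356247402 [0.6256 0.1219] [0.6229 0.1207]
hingeR [ 0.6567 -0.0323  0.0812] 0.000638869519340846 [ 0.6556 -0.0322] [ 0.6546 -0.0346]
hL [0.4572 0.07   0.0867] 0.0008278155345358328 [0.4577 0.0702] [0.4583 0.0729]
hR [ 0.4816 -0.0513  0.0868] 0.0009417364839577978 [ 0.4823 -0.0515] [ 0.4829 -0.0489]
[[ 0.6274  0.1487]
 [ 0.7054 -0.2351]
 [ 0.5378 -0.266 ]
 [ 0.4601  0.1149]] [np.float64(0.3916622655140508), np.float64(0.1704578068613434), np.float64(0.38875798282492074), np.float64(0.17070379879827738)] [ 0.5827 -0.0594]
tin [ 0.4521 -0.2116] jar [ 0.6239 -0.3227]
```

Measured points agree with the given sizes: yaw ≈ 0.200, centre ≈ (0.584, −0.059), handle ≈ (0.469, 0.009), tab ≈ 1.16, lever ≈ 0.12. Next I turn the tool and go above the handle.

>>> {"op": "send_rows", "data": {"plan": [[[0,0,0.08,0,0,0,0.28],[0,0,0.08,0,0,0,0.28],[0,0,0.08,0,0,0,0.28],[0,0,0.08,0,0,0,0.28],[0,0,0.08,0,0,0,0.28],[0,0,0.08,0,0,0,0.28],[0,0,0.08,0,0,0,0.28],[0,0,0.08,0,0,0,0.28],[0,0,0.08,0,0,0,0.28]]], "squeeze": 30}}

```text
clock: 0.85
position: [0.1809, 0.598, 0.2163]
ee_rot: [0.636, 0.771, -0.0, 0.0]
ft_force: [-0.9, -0.5, -0.9]
grip_width: 0.279
grasp_force: 0.0
```

>>> {"op": "send_rows", "data": {"plan": [[[0,0,0,-0.08,0.02,0,0.28],[0,0,0,-0.168,0.044,0,0.28],[0,0,0,-0.168,0.044,0,0.28],[0,0,0,-0.168,0.044,0,0.28],[0,0,0,-0.168,0.044,0,0.28],[0,0,0,-0.168,0.044,0,0.28],[0,0,0,-0.168,0.044,0,0.28],[0,0,0,-0.168,0.044,0,0.28],[0,0,0,-0.168,0.044,0,0.28],[0,0,0,-0.168,0.044,0,0.28],[0,0,0,-0.168,0.044,0,0.28],[0,0,0,-0.168,0.044,0,0.28],[0,0,0,-0.168,0.044,0,0.28],[0,0,0,-0.168,0.044,0,0.28],[0,0,0,-0.168,0.044,0,0.28],[0,0,0,-0.168,0.044,0,0.28],[0,0,0,-0.168,0.044,0,0.28],[0,0,0,-0.168,0.044,0,0.28],[0,0,0,-0.168,0.044,0,0.28],[0,0,0,-0.08,0.02,0,0.28]]]}}

```text
clock: 2.52
position: [0.4697, 0.0021, 0.2169]
ee_rot: [0.636, 0.772, 0.0, 0.0]
ft_force: [-0.5, -0.4, 0.1]
grip_width: 0.28
grasp_force: 0.0
```

```bash
cat >> h.py <<'E'
from scipy.spatial.transform import Rotation as Ro
def delta(target):
    s=get_obs(); R=Ro.from_quat(s["ee_rot"]); y=R.as_matrix()[:,1]
    print("t",round(s["clock"],2),"pos",np.round(s["position"],4),"tilt",np.round(R.as_matrix()[:,2],3),"yaw_y",round(np.arctan2(y[1],y[0]),4),"F",np.round(s["ft_force"],1),"w",round(s["grip_width"],3),"gf",round(s["grasp_force"],1))
    if target is not None: print("tool units",np.round(R.inv().apply(np.array(target)-s["position"])/.2,4))
def wrist(name):
    s=get_obs(); im=optics.camera("wrist"); cv2.imwrite(name,im[:,:,::-1]); np.savez(name[:-4],p=s["position"],q=s["ee_rot"])
    return im
def wray(name,uv,z):
    d=np.load(name[:-4]+".npz"); c=optics.get_calibration("wrist"); T=np.eye(4);T[:3,:3]=Ro.from_quat(d["q"]).as_matrix();T[:3,3]=d["p"]
    T=T@np.array(c["T_tool_cam"]); p=cv2.undistortPoints(np.array([[uv]],float),np.array(c["intrinsics"]),np.array(c["distortion"]))[0,0]
    r=T[:3,:3]@np.array([p[0],-p[1],-1]); return T[:3,3]+r*(z-T[2,3])/r[2]
E
python3 - <<'E'
from h import *
delta([.4685,.009,.15]); wrist("pics/w1.png")
E
```

```text
t 2.52 pos [0.4697 0.0021 0.2169] tilt [ 0.001 -0.    -1.   ] yaw_y 0.1929 F [-0.5 -0.4  0.1] w 0.28 gf 0.0
tool units [0.0354 0.0004 0.3346]
```

View pics/w1.png

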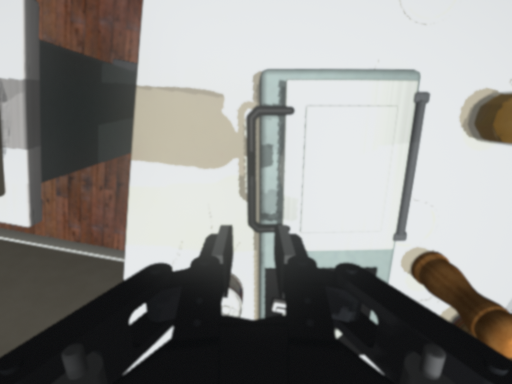

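The wrist view shows the bar as a near-vertical line at column ≈ 252, rows 108–228, between the finger columns (≈ 225 and 285). I check its world position.

Run:
```python
from h import *
for uv in [(254,118),(253,170),(252,222)]: print(wray("pics/w1.png",uv,.084))
a=wray("pics/w1.png",(422,98),.084);b=wray("pics/w1.png",(400,237),.084);print(a,b)
```

```text
[0.45729679 0.06708496 0.084     ]
[0.46681748 0.01273433 0.084     ]
[ 0.47742286 -0.04781573  0.084     ]
[0.62348647 0.12068475 0.084     ] [ 0.65421755 -0.03339064  0.084     ]
```

>>> {"op": "send_rows", "data": {"plan": [[[0,0,0,0.035,0,0.1,0.28],[0,0,0,0,0,0.13,0.28],[0,0,0,0,0,0.12,0.28],[0,0,0,0,0,0.1,0.28],[0,0,0,0,0,0.08,0.28],[0,0,0,0,0,0.06,0.28],[0,0,0,0,0,0.04,0.28],[0,0,0,0,0,0.025,0.28],[0,0,0,0,0,0,0.28],[0,0,0,0,0,0,0.28]]]}}

```text
clock: 3.4
position: [0.4676, 0.0132, 0.0861]
ee_rot: [0.634, 0.773, 0.0, 0.0]
ft_force: [0.6, 0.2, -0.1]
grip_width: 0.277
grasp_force: 0.0
```

>>> {"op": "send_rows", "data": {"plan": [[[0,0,0,0,0,0,0],[0,0,0,0,0,0,0],[0,0,0,0,0,0,0],[0,0,0,0,0,0,0],[0,0,0,0,0,0,0],[0,0,0,0,0,0,0]]], "squeeze": 30}}

```text
clock: 3.9
position: [0.4675, 0.0133, 0.0859]
ee_rot: [0.634, 0.773, 0.0, 0.0]
ft_force: [0.1, 1.2, 0.6]
grip_width: 0.001
grasp_force: 0.0
```

Run:
```python
from h import *
delta(None)
im=optics.camera("scene"); cv2.imwrite("pics/s2.png",cv2.resize(im[110:290,130:380,::-1],None,fx=3,fy=3))
r=.175
for k in range(1,3): pass
a=np.linspace(0,np.pi/2,19); d=np.diff(np.c_[r*(1-np.cos(a)),-r*np.sin(a)],axis=0)/.2; print(np.round(d,3).tolist())
```

```text
t 3.9 pos [0.4675 0.0133 0.0859] tilt [ 0.  0. -1.] yaw_y 0.1971 F [0.1 1.2 0.6] w 0.001 gf 0.0
[[0.003, -0.076], [0.01, -0.076], [0.017, -0.075], [0.023, -0.073], [0.029, -0.071], [0.035, -0.068], [0.041, -0.064], [0.046, -0.061], [0.052, -0.056], [0.056, -0.052], [0.061, -0.046], [0.064, -0.041], [0.068, -0.035], [0.071, -0.029], [0.073, -0.023], [0.075, -0.017], [0.076, -0.01], [0.076, -0.003]]
```

View pics/s2.png

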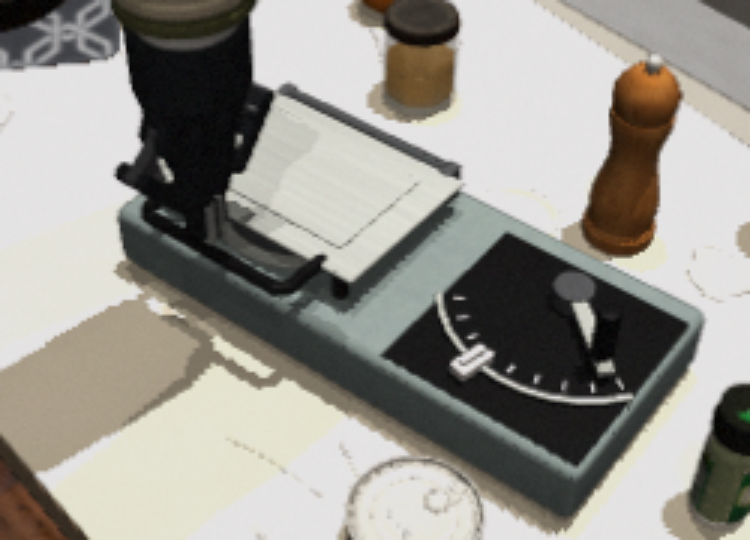

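The fingers closed without the bar: width is 0 and they appear behind it in the gap. I check where the bar and fingers project.

Run:
```python
from h import *
P=np.array([[.4675,.0133,.069],[.468,.009,.084],[.4585,.068,.084],[.4815,-.0475,.084],[.4675,.0133,.16]])
p=proj("scene",P); print(p, (p-[130,110]+.5)*3)
im=optics.camera("scene")[:,:,::-1].copy()
big=cv2.resize(im[150:220,160:260],None,fx=7.5,fy=7.5,interpolation=cv2.INTER_CUBIC)
for q,c in zip(p,[(0,0,255),(0,255,0),(0,255,0),(0,255,0),(255,0,0)]): cv2.circle(big,tuple(int(v) for v in (q-[160,150]+.5)*7.5),4,c,2)
cv2.imwrite("pics/s3.png",big)
```

```text
[[199.62281352 198.01936339]
 [200.54617953 193.82394346]
 [180.33658265 181.17656121]
 [222.85895825 205.66431375]
 [196.31206175 164.59843782]] [[210.36844057 265.55809017]
 [213.13853859 252.97183038]
 [152.50974794 215.02968364]
 [280.07687475 288.49294126]
 [200.43618524 165.29531345]]
```

View pics/s3.png

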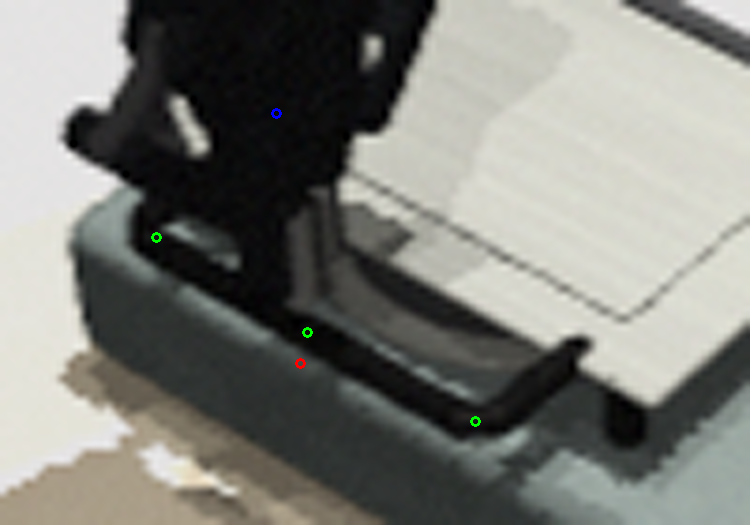

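Run:
```python
from h import *
im=wrist("pics/w4.png")[:,:,::-1].copy(); c=optics.get_calibration("wrist"); T=np.array(c["T_tool_cam"]); print(np.round(T,3).tolist(), np.round(c["intrinsics"],1).tolist())
Ti=np.linalg.inv(T); K=np.array(c["intrinsics"]);D=np.array(c["distortion"])
def pr(P): return cv2.projectPoints(((Ti[:3,:3]@np.array(P,float).T).T+Ti[:3,3])*[1,-1,-1],np.zeros(3),np.zeros(3),K,D)[0][:,0]
d=np.load("pics/w4.npz");R=Ro.from_quat(d["q"])
bar=R.inv().apply(np.array([[.4585,.068,.084],[.468,.009,.084],[.4815,-.0475,.084]])-d["p"])
tip=[[0,0,.017],[11,0,17],[-.011,0,.017]]; tip[1]=[.011,0,.017]
im=cv2.resize(im[60:320,130:390],None,fx=2.2,fy=2.2)
for P,col in((bar,(0,255,0)),(tip,(0,0,255))):
    q=pr(P);print(q)
    for a in q: cv2.circle(im,tuple(int(v) for v in (a-[130,60])*2.2),4,col,2)
q=pr([[0,-.012,.017],[0,.012,.017]]);print("open tips",q)
cv2.imwrite("pics/w4c.png",im)
```

```text
[[-0.001, 0.96, 0.279, 0.072], [1.0, 0.0, 0.0, -0.001], [0.0, 0.279, -0.96, -0.157], [0.0, 0.0, 0.0, 1.0]] [[269.1, 0.0, 253.1], [0.0, 269.1, 190.7], [0.0, 0.0, 1.0]]
[[257.64226716 141.47291447]
 [253.79383129 235.17763879]
 [256.85538207 309.90063513]]
[[254.15960456 220.04002009]
 [254.16851937 205.05988319]
 [254.15081589 234.52088325]]
open tips [[236.87019664 220.04334791]
 [271.44939991 220.0300215 ]]
```

View pics/w4c.png

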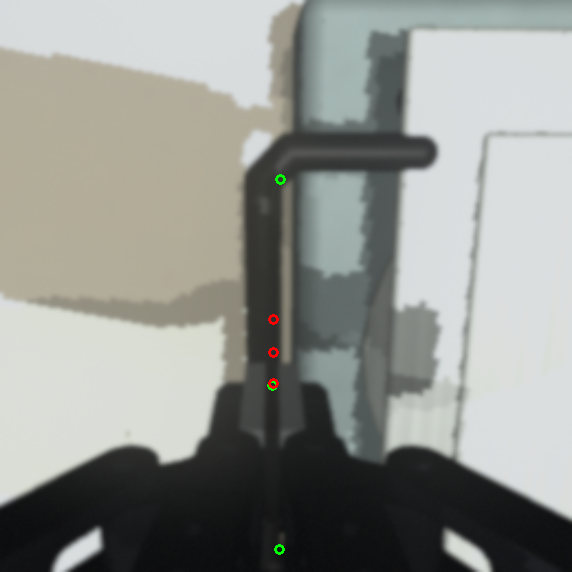

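The fingertips sit above the bar, and the bar is about 3 mm nearer the robot than the finger centre line. I open, shift, and feel downward in small steps.

>>> {"op": "send_rows", "data": {"plan": [[[0,0,0,0,-0.014,0,0.28],[0,0,0,0,0,0,0.28],[0,0,0,0,0,0,0.28],[0,0,0,0,0,0.015,0.28],[0,0,0,0,0,0.015,0.28],[0,0,0,0,0,0,0.28]]]}}

```text
clock: 4.55
position: [0.4643, 0.0127, 0.0791]
ee_rot: [0.634, 0.773, -0.0, -0.0]
ft_force: [-0.2, -0.2, 0.7]
grip_width: 0.279
grasp_force: 0.0
```

>>> {"op": "send_rows", "data": {"plan": [[[0,0,0,0,0,0,0],[0,0,0,0,0,0,0],[0,0,0,0,0,0,0],[0,0,0,0,0,0,0],[0,0,0,0,0,0,0]]]}}

```text
clock: 4.97
position: [0.4648, 0.0127, 0.0799]
ee_rot: [0.634, 0.773, 0.0, 0.0]
ft_force: [-0.3, 0.8, -0.1]
grip_width: -0.002
grasp_force: 0.0
```

>>> {"op": "send_rows", "data": {"plan": [[[0,0,0,0,0,0,0.28],[0,0,0,0,0,0,0.28],[0,0,0,0,0,0.02,0.28],[0,0,0,0,0,0.02,0.28],[0,0,0,0,0,0,0.28]]]}}

```text
clock: 5.38
position: [0.4641, 0.0126, 0.0709]
ee_rot: [0.634, 0.773, -0.0, -0.0]
ft_force: [0.1, -0.0, -0.7]
grip_width: 0.277
grasp_force: 0.0
```

>>> {"op": "send_rows", "data": {"plan": [[[0,0,0,0,0,0,0],[0,0,0,0,0,0,0],[0,0,0,0,0,0,0],[0,0,0,0,0,0,0],[0,0,0,0,0,0,0]]]}}

```text
clock: 5.8
position: [0.4653, 0.0127, 0.072]
ee_rot: [0.634, 0.773, 0.0, 0.0]
ft_force: [4.5, 1.5, -3.1]
grip_width: 0.099
grasp_force: 30.1
```

Run:
```python
from h import *
delta(None)
a=optics.camera("scene")[:,:,::-1]; b=optics.camera("wrist")[:,:,::-1]
A=cv2.resize(a[150:220,160:240],None,fx=5,fy=5,interpolation=cv2.INTER_CUBIC); B=cv2.resize(b[100:300,150:350],(350,350))
cv2.imwrite("pics/c5.png",np.hstack([A,B]))
```

```text
t 5.8 pos [0.4653 0.0127 0.072 ] tilt [ 0.001  0.    -1.   ] yaw_y 0.197 F [ 4.5  1.5 -3.1] w 0.099 gf 30.1
```

View pics/c5.png

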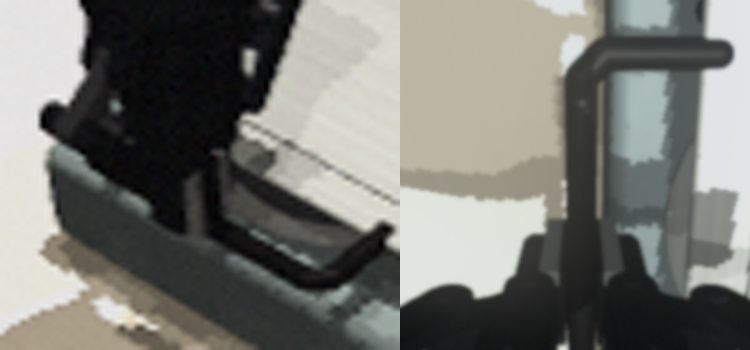

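The bar is between the pads, but only at the tips (8.4 mm opening against a 10 mm bar). The tips sit about 30 mm higher than the stated offset. I'll release, go about 12 mm deeper with a force check, and grip again.

>>> {"op": "send_rows", "data": {"plan": [[[0,0,0,0,0,0,0.28],[0,0,0,0,0,0,0.28],[0,0,0,0,0.003,0.02,0.28],[0,0,0,0,0,0.02,0.28],[0,0,0,0,0,0.015,0.28],[0,0,0,0,0,0,0.28]]]}}

```text
clock: 6.4
position: [0.4646, 0.0127, 0.0599]
ee_rot: [0.634, 0.773, -0.001, -0.0]
ft_force: [-0.3, -0.4, -0.4]
grip_width: 0.283
grasp_force: 0.0
```

>>> {"op": "send_rows", "data": {"plan": [[[0,0,0,0,0,0,0],[0,0,0,0,0,0,0],[0,0,0,0,0,0,0],[0,0,0,0,0,0,0],[0,0,0,0,0,0,0]]]}}

```text
clock: 6.82
position: [0.4653, 0.0127, 0.0608]
ee_rot: [0.634, 0.773, 0.0, 0.0]
ft_force: [1.3, -0.7, -3.2]
grip_width: 0.104
grasp_force: 29.1
```

>>> {"op": "send_rows", "data": {"plan": [[[0,0,0,0,0.003,-0.076,0],[0,0,0,0,0.01,-0.076,0],[0,0,0,0,0.017,-0.075,0],[0,0,0,0,0.023,-0.073,0],[0,0,0,0,0.029,-0.071,0],[0,0,0,0,0.035,-0.068,0],[0,0,0,0,0,0,0]]]}}

```text
clock: 7.4
position: [0.4931, 0.0183, 0.1518]
ee_rot: [0.634, 0.773, 0.004, 0.004]
ft_force: [16.3, 1.4, -9.3]
grip_width: 0.1
grasp_force: 29.8
```

Run:
```python
from h import *
delta(None)
```

```text
t 7.4 pos [0.4931 0.0183 0.1518] tilt [ 0.01   0.001 -1.   ] yaw_y 0.1978 F [16.3  1.4 -9.3] w 0.1 gf 29.8
```

>>> {"op": "send_rows", "data": {"plan": [[[0,0,0,0,0.055,-0.064,0],[0,0,0,0,0.046,-0.061,0],[0,0,0,0,0.052,-0.056,0],[0,0,0,0,0.056,-0.052,0],[0,0,0,0,0.061,-0.046,0],[0,0,0,0,0,0,0]]]}}

```text
clock: 7.9
position: [0.5433, 0.0284, 0.2051]
ee_rot: [0.634, 0.773, 0.0, 0.001]
ft_force: [5.6, 2.4, -3.3]
grip_width: 0.101
grasp_force: 30.6
```

>>> {"op": "send_rows", "data": {"plan": [[[0,0,0,0,0.064,-0.041,0],[0,0,0,0,0.068,-0.035,0],[0,0,0,0,0.071,-0.029,0],[0,0,0,0,0.073,-0.023,0],[0,0,0,0,0.075,-0.017,0],[0,0,0,0,0.07,-0.01,0],[0,0,0,0,0.065,-0.002,0],[0,0,0,0,0,0,0],[0,0,0,0,0,0,0]]]}}

```text
clock: 8.65
position: [0.6369, 0.0471, 0.2357]
ee_rot: [0.634, 0.773, 0.0, 0.0]
ft_force: [1.3, -0.0, -0.9]
grip_width: 0.102
grasp_force: 29.9
```

Run:
```python
from h import *
delta([.639,.044,.2358])
T=get_obs()["position"]; print("along hp x from hinge", (T[0]-.639)*np.cos(.2)+(T[1]-.044)*np.sin(.2))
```

```text
t 8.65 pos [0.6369 0.0471 0.2357] tilt [ 0.001 -0.    -1.   ] yaw_y 0.1971 F [ 1.3 -0.  -0.9] w 0.102 gf 29.9
tool units [-0.0171  0.0072 -0.0004]
along hp x from hinge -0.0014199152812740157
```

The cover is up: the handle rose 0.175 m and moved back 0.175 m. I release, lift, and go over the knob.

>>> {"op": "send_rows", "data": {"plan": [[[0,0,0,0,0,0,0.3],[0,0,0,0,0,0,0.3],[0,0,0,0,0,0,0.3],[0,0,0,0,0,-0.05,0.3],[0,0,0,0,0,-0.1,0.3],[0,0,0,0,0,-0.15,0.3],[0,0,0,0,0,-0.1,0.3],[0,0,0,0,0,0,0.3]]]}}

```text
clock: 9.32
position: [0.6377, 0.0465, 0.3214]
ee_rot: [0.634, 0.773, 0.003, 0.002]
ft_force: [0.8, -0.7, 0.5]
grip_width: 0.299
grasp_force: 0.0
```

>>> {"op": "send_rows", "data": {"plan": [[[0,0,0,-0.08,-0.025,0,0.45],[0,0,0,-0.16,-0.05,0,0.45],[0,0,0,-0.16,-0.05,0,0.45],[0,0,0,-0.16,-0.05,0,0.45],[0,0,0,-0.16,-0.05,0,0.45],[0,0,0,-0.16,-0.05,0,0.45],[0,0,0,-0.16,-0.05,0,0.45],[0,0,0,-0.16,-0.05,0,0.45],[0,0,0,-0.088,-0.03,0,0.45],[0,0,0.082,0,0,0,0.45],[0,0,0.082,0,0,0,0.45],[0,0,0.082,0,0,0,0.45],[0,0,0.082,0,0,0,0.45],[0,0,0.082,0,0,0,0.45],[0,0,0.082,0,0,0,0.45],[0,0,0,0,0,0,0.45]]]}}

```text
clock: 10.65
position: [0.6073, -0.2213, 0.3159]
ee_rot: [0.872, 0.49, -0.0, -0.0]
ft_force: [0.5, -0.2, -0.2]
grip_width: 0.45
grasp_force: 0.0
```

Run:
```python
from h import *
delta([.608,-.2215,.2])
w=wrist("pics/w6.png")
# tab by brightness: bright, compact blob inside dark plate
g=cv2.cvtColor(w,cv2.COLOR_RGB2GRAY)
n,l,st,ce=cv2.connectedComponentsWithStats((g>140).astype(np.uint8))
for i in range(1,n):
    if 15<st[i,4]<1500: print(st[i],ce[i].round(1),wray("pics/w6.png",ce[i],.079)[:2].round(4))
```

```text
t 10.65 pos [ 0.6073 -0.2213  0.3159] tilt [-0.  0. -1.] yaw_y -0.5467 F [ 0.5 -0.2 -0.2] w 0.45 gf 0.0
tool units [0.0007 0.0035 0.5795]
[327   0  22  12 162] [338.    4.9] [ 0.8064 -0.1021]
[253 112   9  12  49] [257.6 116.5] [ 0.6459 -0.1678]
[249 129   9  30 264] [253.1 143.6] [ 0.6207 -0.197 ]
[216 168  16   9  16] [223.5 172.5] [ 0.5607 -0.2106]
[458 271  12   3  20] [463.9 271.6] [ 0.816  -0.5676]
[487 277  25  45 887] [500.9 300.1] [ 0.8558 -0.6618]
[455 279  22  21 311] [466.  289.6] [ 0.8078 -0.6049]
[211 299   9   4  23] [215.3 300.5] [ 0.4241 -0.3933]
[460 309  13  12 127] [466.  314.4] [ 0.7911 -0.6568]
[343 333  14  13  99] [348.8 338.8] [ 0.5864 -0.5917]
[371 358  13  10  82] [377.1 362.9] [ 0.6077 -0.6741]
```

>>> {"op": "send_rows", "data": {"plan": [[[0,0,0,0,0.003,0.1,0.45],[0,0,0,0,0,0.19,0.45],[0,0,0,0,0,0.19,0.45],[0,0,0,0,0,0.19,0.45],[0,0,0,0,0,0.15,0.45],[0,0,0,0,0,0.12,0.45],[0,0,0,0,0,0.08,0.45],[0,0,0,0,0,0.06,0.45],[0,0,0,0,0,0.05,0.45],[0,0,0,0,0,0.04,0.45],[0,0,0,0,0,0,0.45]]]}}

```text
clock: 11.62
position: [0.6077, -0.2216, 0.0808]
ee_rot: [0.87, 0.493, -0.0, -0.0]
ft_force: [0.2, -0.3, 0.5]
grip_width: 0.449
grasp_force: 0.0
```

>>> {"op": "send_rows", "data": {"plan": [[[0,0,0,0,0,0,0],[0,0,0,0,0,0,0],[0,0,0,0,0,0,0],[0,0,0,0,0,0,0],[0,0,0,0,0,0,0],[0,0,0,0,0,0,0]]], "squeeze": 20}}

```text
clock: 12.12
position: [0.6084, -0.2222, 0.0827]
ee_rot: [0.87, 0.492, 0.0, 0.0]
ft_force: [-2.1, -0.2, 6.3]
grip_width: 0.175
grasp_force: 20.7
```

Run:
```python
from h import *
delta(None)
# arc deltas: pivot frame, tool y tangential; turning clockwise by a per row
for n in (10,):
    a=1.05/n; r=.062; print("per row turn units",a/1.5,"chord",2*r*np.sin(a/2)/.2, "inward",r*(1-np.cos(a))/.2,"tangential",r*np.sin(a)/.2)
```

```text
t 12.12 pos [ 0.6084 -0.2222  0.0827] tilt [ 0.001 -0.    -1.   ] yaw_y -0.541 F [-2.1 -0.2  6.3] w 0.175 gf 20.7
per row turn units 0.07 chord 0.03253504940427771 inward 0.001707305547965806 tangential 0.03249022233695357
```

The knob is gripped at the predicted place. I swing it clockwise in chord steps with half-turns between.

>>> {"op": "send_rows", "data": {"plan": [[[0,0,0.035,0,0,0,0],[0,0,0,0,-0.0325,0,0],[0,0,0.07,0,0,0,0],[0,0,0,0,-0.0325,0,0],[0,0,0.07,0,0,0,0],[0,0,0,0,-0.0325,0,0],[0,0,0.07,0,0,0,0],[0,0,0,0,-0.0325,0,0],[0,0,0.07,0,0,0,0],[0,0,0,0,-0.0325,0,0],[0,0,0.035,0,0,0,0]]]}}

```text
clock: 13.03
position: [0.5851, -0.1991, 0.0824]
ee_rot: [0.968, 0.25, -0.0, 0.0]
ft_force: [-4.7, -1.1, 7.1]
grip_width: 0.176
grasp_force: 21.0
```

Run:
```python
from h import *
delta(None); s=get_obs()["position"]; d=s[:2]-[.64,-.1683]; print(np.hypot(*d),np.arctan2(d[1],d[0]))
```

```text
t 13.03 pos [ 0.5851 -0.1991  0.0824] tilt [ 0.    -0.001 -1.   ] yaw_y -1.0648 F [-4.7 -1.1  7.1] w 0.176 gf 21.0
0.06298422768860042 -2.62997035916674
```

>>> {"op": "send_rows", "data": {"plan": [[[0,0,0.035,0,0,0,0],[0,0,0,0,-0.0325,0,0],[0,0,0.07,0,0,0,0],[0,0,0,0,-0.0325,0,0],[0,0,0.07,0,0,0,0],[0,0,0,0,-0.0325,0,0],[0,0,0.07,0,0,0,0],[0,0,0,0,-0.0325,0,0],[0,0,0.07,0,0,0,0],[0,0,0,0,-0.0325,0,0],[0,0,0.035,0,0,0,0],[0,0,0,0,0,0,0]]]}}

```text
clock: 14.03
position: [0.5776, -0.1671, 0.0823]
ee_rot: [1.0, -0.011, -0.0, -0.0]
ft_force: [-4.2, 3.1, 10.6]
grip_width: 0.178
grasp_force: 21.3
```

Run:
```python
from h import *
delta(None); s=get_obs()["position"]; d=s[:2]-[.64,-.1683]; print(np.hypot(*d),np.arctan2(d[1],d[0]))
```

```text
t 14.03 pos [ 0.5776 -0.1671  0.0823] tilt [-0.     0.001 -1.   ] yaw_y -1.592 F [-4.2  3.1 10.6] w 0.178 gf 21.3
0.06242525419038795 3.121594748477898
```

>>> {"op": "send_rows", "data": {"plan": [[[0,0,0,0,0,0,0.4],[0,0,0,0,0,0,0.4],[0,0,0,0,0,0,0.4],[0,0,0,0,0,-0.06,0.4],[0,0,0,0,0,-0.12,0.4],[0,0,0,0,0,-0.18,0.4],[0,0,0,0,0,-0.18,0.4],[0,0,0,0,0,-0.18,0.4],[0,0,0,0,0,-0.18,0.4],[0,0,0,0,0,-0.1,0.4],[0,0,0,0,0.15,0,0.4],[0,0,0,0,0.18,0,0.4],[0,0,0,0,0.18,0,0.4],[0,0,0,0,0.18,0,0.4],[0,0,0,0,0.18,0,0.4],[0,0,0,0,0.1,0,0.4],[0,0,0,0,0,0,0.4]]]}}

```text
clock: 15.45
position: [0.5709, -0.3671, 0.2823]
ee_rot: [1.0, -0.014, -0.001, 0.001]
ft_force: [-0.0, -1.0, 0.4]
grip_width: 0.398
grasp_force: 0.0
```

Run:
```python
from h import *
delta(None)
def crop(im,x0,x1,y0,y1,k):
    o=cv2.resize(im[y0:y1,x0:x1,::-1],None,fx=k,fy=k,interpolation=cv2.INTER_CUBIC)
    for x in range(x0//10*10+10,x1,10): cv2.line(o,(int((x-x0+.5)*k),0),(int((x-x0+.5)*k),6 if x%20 else 12),(0,0,255),1)
    for y in range(y0//10*10+10,y1,10): cv2.line(o,(0,int((y-y0+.5)*k)),(6 if y%20 else 12,int((y-y0+.5)*k)),(0,0,255),1)
    return o
t=optics.camera("top"); s=optics.camera("scene"); cv2.imwrite("pics/t7.png",t[:,:,::-1]); cv2.imwrite("pics/s7.png",s[:,:,::-1])
A=crop(t,170,335,130,230,2.42)   # 399x242
B=crop(s,165,365,95,265,2.0)     # 400x340
C=crop(t,275,325,140,200,5.8)    # 290x348
D=crop(s,270,340,190,245,5.2)    # 364x286
W=np.zeros((600,800,3),np.uint8)
W[:242,:399]=A[:242,:399]; W[250:590,:400]=B[:340,:400]; W[:286,405:769]=D[:286,:364]; 
C=C[:305]; W[292:292+305,405:405+C.shape[1]]=C
cv2.imwrite("pics/m7.png",W)
```

```text
t 15.45 pos [ 0.5709 -0.3671  0.2823] tilt [-0.001 -0.002 -1.   ] yaw_y -1.5982 F [-0.  -1.   0.4] w 0.398 gf 0.0
```

View pics/m7.png

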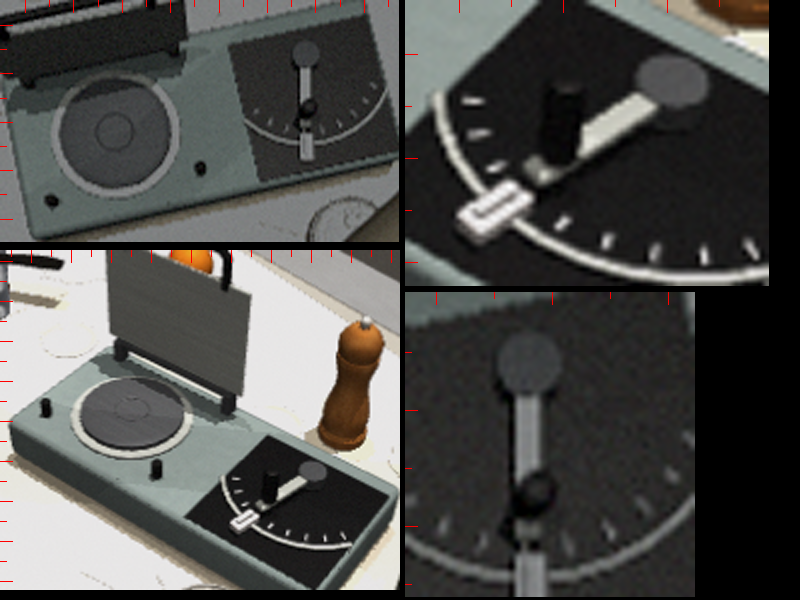

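The cover stands upright, and the lever (arm at column ≈ 296 in top) lines up with the tab. I quantify both numerically.

Run:
```python
from h import *
# pivot from the three gripped knob positions
P=np.array([[.6084,-.2222],[.5851,-.1991],[.5776,-.1671]]); A=np.c_[2*P,np.ones(3)]; c=np.linalg.lstsq(A,(P**2).sum(1),rcond=None)[0]; print("circ",c[:2],np.sqrt(c[2]+c[0]**2+c[1]**2))
piv=np.array([.6405,-.1690])
for n,f,th in(("top","t7",None),("scene","s7",None)):
    g=cv2.imread(f"pics/{f}.png",0); H,W=g.shape
    ref={}
    v,u=np.mgrid[0:H,0:W]
    q=np.c_[u.ravel(),v.ravel()].astype(float); m=(q[:,0]>270)&(q[:,0]<345)&(q[:,1]>140)&(q[:,1]<250); q=q[m]; gv=g.ravel()[m].astype(float)
    X=np.array([onz(n,a,.079)[:2] for a in q])
    hub={"top":(295.4,152.5),"scene":(321.1,205.2)}[n]; h=onz(n,hub,.078)[:2]
    d=X-h; r=np.hypot(*d.T); a=(np.arctan2(d[:,1],d[:,0])%(2*np.pi))-np.pi
    for nm,r0,r1,w in(("arm",.02,.045,.25),("tab",.083,.109,.11)):
        k=(r>r0)&(r<r1)&(abs(a+.0)<w); b=np.percentile(gv[k],30); t=(b+gv[k].max())/2; kk=np.where(k)[0][gv[k]>t]
        print(n,nm,len(kk),"thr",round(t),"mean angle-pi",round(a[kk].mean(),4),"mid",round((np.percentile(a[kk],3)+np.percentile(a[kk],97))/2,4),"r",round(r[kk].mean(),4),"pt",X[kk].mean(0).round(4), "hub",h.round(4))
```

```text
circ [ 0.63699288 -0.1700587 ] 0.0594665251605181Traceback (most recent call last):
  File "<stdin>", line 10, in <module>
  File "h.py", line 8, in onz
    o,d=ray(n,uv); return o+d*(z-o[2])/d[2]
        ~~~^^^^^^
  File "h.py", line 4, in ray
    c=optics.get_calibration(n); K=np.array(c["intrinsics"]);T=np.array(c["world_from_camera"])
ValueError: time passes only in moves, steps and waits
```

Run:
```python
from h import *
for n,f in(("top","t7"),("scene","s7")):
    cal=optics.get_calibration(n); K=np.array(cal["intrinsics"]);T=np.array(cal["world_from_camera"]);D=np.array(cal["distortion"])
    def onp(q,z):
        p=cv2.undistortPoints(np.array(q,float)[:,None],K,D)[:,0]; d=np.c_[p[:,0],-p[:,1],-np.ones(len(p))]@T[:3,:3].T
        return (T[:3,3]+d*((z-T[2,3])/d[:,2])[:,None])[:,:2]
    g=cv2.imread(f"pics/{f}.png",0); v,u=np.mgrid[140:250,270:345]; q=np.c_[u.ravel(),v.ravel()]; gv=g[140:250,270:345].ravel().astype(float)
    X=onp(q,.079); h=onp([{"top":(295.4,152.5),"scene":(321.1,205.2)}[n]],.078)[0]
    d=X-h; r=np.hypot(*d.T); a=(np.arctan2(d[:,1],d[:,0])%(2*np.pi))-np.pi
    for nm,r0,r1,w in(("arm",.018,.045,.3),("tab",.083,.109,.15)):
        k=(r>r0)&(r<r1)&(abs(a)<w); t=(np.percentile(gv[k],30)+np.percentile(gv[k],98))/2; kk=np.where(k)[0][gv[k]>t]
        m=X[kk].mean(0); l=np.linalg.svd(X[kk]-m)[2][0]; l*=-np.sign(l[0])
        print(n,nm,len(kk),"ang-pi",round(a[kk].mean(),4),"axis",round(np.arctan2(l[1],-l[0])*-1,4),"r",round(r[kk].mean(),4),"pt",m.round(4),"hub",h.round(4))
    # cover: sheet sides vertical check through handle colour done below
```

```text
top arm 43 ang-pi -0.0334 axis -0.0215 r 0.032 pt [ 0.6074 -0.1671] hub [ 0.6393 -0.1681]
top tab 59 ang-pi -0.0155 axis -0.1136 r 0.0962 pt [ 0.5432 -0.1666] hub [ 0.6393 -0.1681]
scene arm 53 ang-pi 0.0081 axis -0.0024 r 0.0316 pt [ 0.6057 -0.1721] hub [ 0.6371 -0.1718]
scene tab 73 ang-pi 0.004 axis 0.9317 r 0.0977 pt [ 0.5396 -0.1723] hub [ 0.6371 -0.1718]
```

```bash
python3 -c "
from workcell import job
print(job.hand_in())"
```

```text
the job is handed in; nothing more can be done
None
```

I handed the job in at about 15.5 s with the gripper clear of everything: the cover stands upright, and the heat lever points at the tab to within about 0.02 rad by my camera measurements. The tab did not move, and the arm stayed clear of the tin and the jar, though I did not re-measure those two.

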